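# Stow the amplifier and slide the hatch shut

## Robot

A 6-joint arm with a two-finger parallel gripper is mounted at the origin on the work surface. World frame = base frame: x ahead of the robot, y to its left, z up, the work surface at z = 0. Lengths are in m, angles in degrees, forces in N, time in s.
With the tool pointing down it reaches from about 0.4 to 0.825 m from the base axis. Payload 7 kg.
Tool frame: the origin (TCP) lies between the finger pads; the fingertips stand 19 mm ahead of it and the grasp point (between the pads) is the TCP (r.tip_extent is the distance from the TCP to the fingertips, in m); z points along the fingers, y is the direction in which the jaws open and shut (so a half turn about z gives the same grasp; the last joint's range is limited). The gripper opens to 88 mm and grips with 3 to 60 N. Pads are 19 mm wide; open, the fingers measure 130 mm over their backs; the gripper's body (78 mm by 193 mm) begins 47 mm behind the grasp point.
Start: joints at [80.621, 20.546, 0.682, 0, -70.136, -16.507], TCP at [0.295, 0.607, 0.246] pointing down, gripper open.
Joint ranges: [-176.03, 176.03], [-82.01, 121.73], [-58.28, 71.71], [-173.87, 95.51], [-174.79, -0.11], [-173.66, 173.66]. Speed limits (degrees/s): [136.94, 136.94, 172.46, 180, 180, 180].

## Interface

Orientations are given as [roll, pitch, yaw] about the fixed x, y, z axes, in that order (R = Rz(yaw) Ry(pitch) Rx(roll)).
In Python, from plant import r, capture, workorder, spotter gives the robot as it stands.
- The arm moves only by the tool step_arm, never from a script. Its argument "motion" is a list of rows, each a list of 5 numbers: the finger opening in m, from 0 to 0.0876, then the shift along the tool's x, y, z in m, then the turn about the tool's z in rad. In form: [[grip, dx, dy, dz, roll], ...]. A call has 1 to 5 rows; each row is the pose to reach, as a shift and turn from the pose commanded when the call began, along the tool's axes at that moment; what a row does not reach only later rows make up. A row lasts 1/8 s, in which the tool goes at most 62.5 mm and 10.7 degrees, less where a joint would pass 70% of its speed; a pose out of reach is approached as far as the arm can. A call with a gripper value outside its range is refused whole. The fingers move at their own pace and stop on an object; "newtons" is the grip in N (left out, the last holds). Time passes only in rows, so rows that repeat a pose let the fingers close. It gives the time, the measured TCP pose, the force and the opening at its end, in the units of the state.
- r.get_state(): the state, without advancing time (a new reading comes with each control period).
- capture(name): name is "scene" or "top" or "wrist"; returns a dict with "image" (480x640x3 uint8, red, green, blue), "z_map" (480x640 float32, m along the optical axis (not along the pixel's ray), 0 where there is no reading), "fx", "fy", "cx", "cy" (pixels), "D" ([k1, k2, p1, p2, k3] as OpenCV has them; the pictures are not rectified), "pose" (4x4, takes a point from camera to world coordinates). Camera axes: x right, y down, z forward; pixel columns grow to the right and rows downward; lengths in m; the calibration is good to about 2 mm. A picture is of the moment at which its call begins.
- workorder.close_job(): hands the job in, once; it reports no verdict.
Trained networks look in the newest picture that a camera, given by its name, has taken for a name from the list of things; names that differ only in an ending like _2 or _b are one class to them, and where a whole thing is asked for, a point or a joint stands for the part that bears it (a point fixed in the world has none). Each returns a list of dicts, best first, with "p" (0 to 1); they miss things now and then, are a little off and sometimes report something else, mostly with a low value. They report only what shows in the picture. A call takes as long as a camera call.
- spotter.regions_of(camera, label): "mask" (480x640 bool, what is visible of it).
- spotter.tip_of(camera, label): "location" ([x, y, z] in m, in world coordinates, good to about 4 mm: a listed point, or the origin of a listed thing).
The state is a dict: "time_s": time; "joints": joint angles; "qd": joint speeds; "joint_torque": joint torques, N m; "tcp_pos": TCP position; "eef_rot": TCP orientation; "contact_force": force on the tool from outside, world axes, zero at the start; "moment": the same for the moment, N m; "gripper_width": finger opening in m.
Only numpy, scipy, OpenCV 4.12 (cv2) and the standard library are available. Lean on these libraries where they do the work, as an engineer would, in place of code of your own. Each camera call takes 0.05 s, during which the arm holds its last target.

## Task

The small box-shaped amplifier has to go back from the grey carrying case into the wooden equipment locker. Swing the case's lid right over so that it stays open by itself, lift out the amplifier (leave the round battery pack in the case) and set it down gently, upright, in the locker's open bay. Then slide the hatch fully home against the end frame without slamming it; leave the lid open, and leave the other things on the bench alone.

Things in the scene. Friction and masses are not known exactly. Their poses are not given: they have to be found in the camera images.
- case: grey plastic carrying case, fixed to the bench, outer 180 (x) x 260 (y) x 75 mm high, walls, floor and one middle divider (across, at y = 0, full height) 5 mm thick, so two open cells of about 170 (x) x 122 (y) mm side by side. Origin: centre of the underside; x points from the front wall to the hinged rim, y along the hinge, z up. Hinge line of the lid: at x = +90 mm, z = 75.5 mm, along y. Its place on the left or right of the bench varies
- lid (a joint): angle of the case's lid in rad: 0 shut, grows as the front edge swings up and over towards the case's +x side, stop at 1.95. Flat lid 180 x 260 x 8 mm, 0.3 kg, almost frictionless hinge: it falls shut below about 1.5 rad and falls open to the stop beyond it
- lid_grip (a point): grip point of the upright black lug on the lid's top, 160 mm from the hinge line and 20 mm from the lid's front edge, midway along y; with the lid shut the point is 26 mm above the lid's top face and 34 mm above the hinge line. Lug 26 (along case x) x 14 (along the hinge, y) mm, standing 41 mm out of the lid; the point lies 15 mm below its end. Pinched across its 14 mm it can pivot between the fingers while the lid turns. The point turns with the lid
- module_mid (a point): centre (half-way up) of the amplifier: white upright box 40 (x) x 70 (y) x 45 (z) mm with three small dark round sockets on its top, about 0.18 kg, loose, standing on the floor of one of the case's two cells (which one varies). Axes: x its short side, y its long side, z up
- pack_mid (a point): centre (half-way up) of the round battery pack: white upright cylinder 46 mm in diameter, 45 mm high, loose in the case's other cell; it stays there
- locker: low wooden equipment locker, fixed to the bench, 200 (x) x 320 (y) mm, rims 105 mm high. Its -y half is an open-topped bay, its +y half is closed. Origin: centre of the underside; x and y along its sides, z up. The hatch slides along y between the two side rims, over the closed half when open; it closes towards -y against the end frame, whose inner face is at y = -148 mm
- bay_floor (a point): centre of the bay's floor, 30 mm above the bench, at y = -74 mm in the locker's frame; axes as the locker's. Bay inside 176 (x) x 148 (y) mm, its floor 60 mm below the underside of the hatch
- hatch (a joint): how far the hatch is open, in m: 0 closed against the end frame, up to 0.145 fully open (starts 0.115 to 0.145; this is also the free width of the bay's opening along y, from the end frame). It grows towards the locker's +y, needs about 2 N to slide and stays where it is left. Aluminium plate 174 (x) x 150 (y) x 8 mm, 0.35 kg, top face 98 mm above the bench
- hatch_grip (a point): centre of the upright black lug on the middle of the hatch: 60 (x) x 16 (y) mm, standing 36 mm above the hatch's top face, the point 18 mm above that face (116 mm above the bench); axes as the locker's. It moves with the hatch
- mug: white mug, 80 mm across, 90 mm high, beyond the work; origin centre of the underside; not to be disturbed
- jar: closed jar 60 mm across, 80 mm high, at the right edge of the work; origin centre of the underside; not to be disturbed
- screwdriver: black-handled screwdriver lying at the left edge of the work, along its x; not to be disturbed

How it is judged:
By the outcome, as a careful person would: the job done as asked, in the order asked, and still so for the second after the job is handed in, with the robot touching nothing.
It also fails if it takes over 69 s, if anything falls off the work surface, if the arm or the gripper's body presses on something with over 40 N, if the wrist force passes 120 N, or if a joint passes its speed limit or range.

## Working session

There is one attempt and no reset: what is moved stays moved. The work goes in short steps, Python scripts to look and compute and a tool call to move; the robot and the scene stay as the last step left them, time stands still between calls to the robot, and variables do not carry over. Pictures are saved under pics/ and viewed, and the job is handed in when it is done.

Besides the shell and the picture viewer there is one more tool, called after ">>>" as name([rows], argument=value, ...), one row to a line, values as JSON. step_arm: Moves the arm, as the interface text tells. Its arguments: {"type":"object","properties":{"motion":{"type":"array","items":{"type":"array","items":{"type":"number"}}},"newtons":{"type":"number"}},"required":["motion"]}

```bash
ls; mkdir -p pics; cat > h.py <<'E'
import numpy as np,cv2
from plant import r,capture,workorder,spotter
def save(c,n):
    cv2.imwrite('pics/'+n+'.png',c['image'][:,:,::-1])
def pts(c,mask=None):
    z=c['z_map']; v,u=np.nonzero((z>0)&(mask if mask is not None else True))
    K=np.array([[c['fx'],0,c['cx']],[0,c['fy'],c['cy']],[0,0,1]])
    n=cv2.undistortPoints(np.stack([u,v],1).astype(np.float64)[:,None],K,np.array(c['D'],float))[:,0]
    d=z[v,u]; P=np.c_[n*d[:,None],d]; T=np.array(c['pose'])
    return P@T[:3,:3].T+T[:3,3],u,v
E
python3 - <<'E'
from h import *
print(r.get_state())
for cam in ['top','scene']:
    c=capture(cam); save(c,cam+'0')
    for n in ['case','lid_grip','locker','bay_floor','hatch_grip','module_mid','pack_mid','mug','jar','screwdriver']:
        print(cam,n,[(np.round(d['location'],3),round(d['p'],2)) for d in spotter.tip_of(cam,n)][:3])
E
```

```text
pics
{'time_s': 0.0, 'joints': array([ 8.06212767e+01,  2.05906903e+01,  6.33388470e-01, -2.04603700e-02,
       -7.01341027e+01, -1.65065901e+01]), 'qd': array([ 0.0502476 ,  0.05001475, -0.01177109, -0.09692127, -0.03616437,
        0.03630198]), 'joint_torque': array([-3.78531222e-04, -5.82727754e+01,  2.93042189e+01,  6.99670002e+00,
        6.75269999e-03, -1.68083188e-04]), 'tcp_pos': array([0.29450963, 0.60685869, 0.24462706]), 'eef_rot': array([ 1.79906897e+02, -7.53161577e-03, -2.58922755e+01]), 'contact_force': array([ 0.50378991,  0.92986879, -0.25524343]), 'moment': array([-0.016419  , -0.02269879,  0.00176069]), 'gripper_width': 0.08766913455082165}
top case [(array([ 0.52 ,  0.228, -0.001]), 0.59), (array([ 0.517, -0.154,  0.113]), 0.29)]
top lid_grip [(array([0.448, 0.236, 0.114]), 0.95), (array([ 0.518, -0.152,  0.116]), 0.57)]
top locker [(array([ 0.518, -0.209, -0.003]), 0.84), (array([ 0.522,  0.23 , -0.001]), 0.4)]
top bay_floor [(array([ 0.513, -0.277,  0.03 ]), 0.81)]
top hatch_grip [(array([ 0.52 , -0.154,  0.117]), 0.66)]
top module_mid []
top pack_mid []
top mug []
top jar [(array([ 0.746,  0.009, -0.002]), 0.74), (array([ 0.44 , -0.582,  0.001]), 0.72), (array([0.517, 0.229, 0.002]), 0.3)]
top screwdriver [(array([ 0.472,  0.552, -0.001]), 0.59)]
scene case [(array([ 0.519,  0.232, -0.003]), 0.64)]
scene lid_grip [(array([0.45 , 0.235, 0.105]), 0.82)]
scene locker [(array([ 0.515, -0.201,  0.002]), 0.9), (array([ 0.444, -0.575,  0.005]), 0.66)]
scene bay_floor [(array([ 0.512, -0.28 ,  0.031]), 0.91), (array([ 0.742,  0.011, -0.002]), 0.65)]
scene hatch_grip [(array([ 0.52 , -0.15 ,  0.112]), 0.82)]
scene module_mid []
scene pack_mid []
scene mug [(array([0.741, 0.008, 0.   ]), 0.63)]
scene jar [(array([ 0.443, -0.578,  0.003]), 0.81)]
scene screwdriver [(array([ 0.474,  0.55 , -0.   ]), 0.6)]
```

View pics/top0.png

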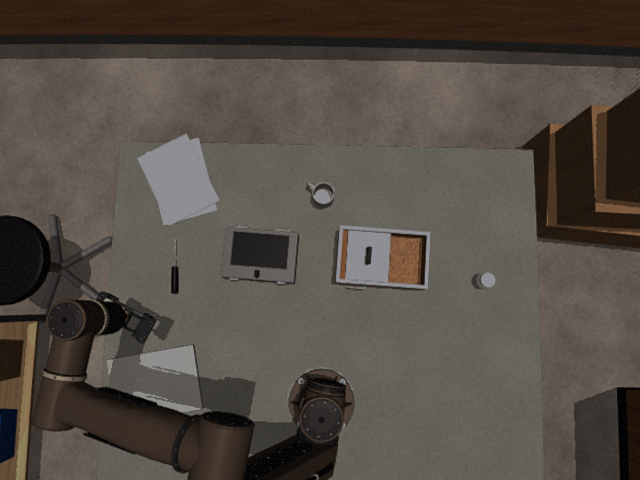

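View pics/scene0.png

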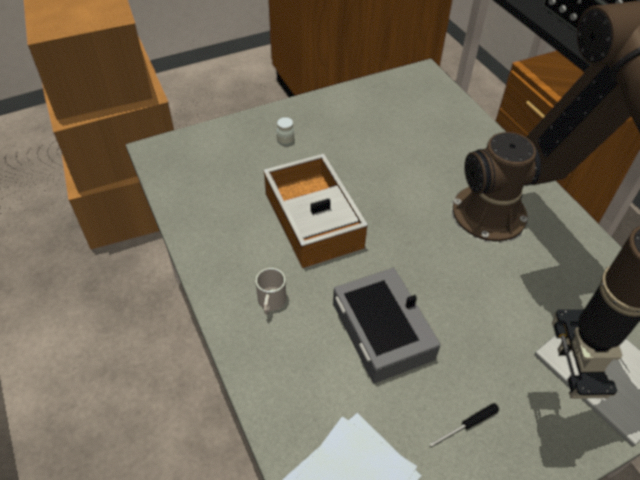

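```bash
python3 - <<'E'
from h import *
c=capture('top'); P,u,v=pts(c)
def rect(sel,name):
    m=np.zeros((480,640),np.uint8); m[v[sel],u[sel]]=1
    n,l,st,_=cv2.connectedComponentsWithStats(m); k=1+st[1:,4].argmax()
    s2=sel&(l[v,u]==k)
    (a,b),(w,h),ang=cv2.minAreaRect((P[s2,:2]*1000).astype(np.float32)); print(name,s2.sum(),round(a,1),round(b,1),round(w,1),round(h,1),round(ang,2),'z',np.median(P[s2,2]).round(4))
near=lambda x,y,d:(abs(P[:,0]-x)<d)&(abs(P[:,1]-y)<d)
z=P[:,2]
rect(near(.52,.23,.2)&(z>.07)&(z<.092),'lid')
rect(near(.45,.235,.05)&(z>.105)&(z<.14),'lidlug')
rect(near(.517,-.205,.22)&(z>.08)&(z<.112),'locker')
rect(near(.517,-.205,.22)&(z>.1015)&(z<.112),'rims')
rect(near(.52,-.152,.05)&(z>.12)&(z<.15),'hatchlug')
rect(near(.517,-.205,.1)&(z>.093)&(z<.1012),'hatch')
E
```

```text
lid 3602 517.9 232.6 262.0 189.8 87.11 z 0.0842
lidlug 33 444.9 235.6 24.4 13.2 1.03 z 0.1235
locker 3343 512.6 -204.8 322.4 202.6 86.71 z 0.0993
rims 586 513.4 -195.0 302.6 200.5 86.78 z 0.1066
hatchlug 85 514.7 -150.7 16.2 59.0 85.74 z 0.1332
hatch 1117 511.9 -164.0 123.8 193.6 86.92 z 0.0977
```

The top picture shows the case on the left with its lug near (257,273), so the hinge is on the far side. The locker is centred near (384,258) with its open bay on the right and its hatch lug at (368,255). The mug is at (322,194), the jar at (486,281) and the screwdriver at (175,278). The rectangle fits agree with the given sizes: case yaw is about -2.9° and locker yaw about -3.3°.

```bash
cat >> h.py <<'E'
def plan(x,y,z,yaw=None):
    s=r.get_state(); p=s['tcp_pos']; yw=s['eef_rot'][2]; a=np.radians(yw)
    X,Y,Z=np.array([x,y,z])-p; c,n=np.cos(a),np.sin(a)
    ro=0 if yaw is None else -np.radians((yaw-yw+90)%180-90)
    print('d',np.round([c*X+n*Y, n*X-c*Y, -Z, ro],4),'dist',round(float(np.linalg.norm([X,Y,Z])),4),'t',s['time_s'])
E
python3 - <<'E'
from h import *
plan(.447,.2358,.2,-2.9)
E
```

```text
d [ 0.2992  0.2677  0.0455 -0.4012] dist 0.404 t 1.15
```

>>> step_arm([
  [0.06,0.299,0.268,0.03,-0.4],
  [0.06,0.299,0.268,0.03,-0.4],
  [0.06,0.299,0.268,0.03,-0.4],
  [0.06,0.299,0.268,0.03,-0.4],
  [0.06,0.299,0.268,0.03,-0.4],
], newtons=10)

```text
time_s: 1.78
tcp_pos: [0.4131, 0.317, 0.2225]
eef_rot: [-180.0, -0.0, -2.9]
contact_force: [1.1, 0.3, 0.6]
gripper_width: 0.0602
```

```bash
python3 - <<'E'
from h import *
plan(.447,.2358,.2,-2.9)
E
```

```text
d [ 0.038   0.0794  0.0225 -0.0006] dist 0.0908 t 1.775
```

>>> step_arm([
  [0.06,0.038,0.079,0.02,0],
  [0.06,0.038,0.079,0.02,0],
  [0.06,0.038,0.079,0.02,0],
  [0.06,0.038,0.079,0.02,0],
])

```text
time_s: 2.28
tcp_pos: [0.4467, 0.2382, 0.2026]
eef_rot: [-180.0, -0.0, -3.0]
contact_force: [0.6, 0.8, -0.7]
gripper_width: 0.0601
```

```bash
python3 - <<'E'
from h import *
plan(.447,.2358,.111,-2.9)
c=capture('wrist'); save(c,'w1'); P,u,v=pts(c)
s=(P[:,2]>.112)&(P[:,2]<.14)&(abs(P[:,0]-.447)<.04)&(abs(P[:,1]-.236)<.025)
print(s.sum(),P[s].min(0),P[s].max(0),np.median(P[s],0), spotter.tip_of('wrist','lid_grip')[:2])
E
```

```text
d [ 0.0004  0.0024  0.0916 -0.0015] dist 0.0917 t 2.275
1183 [0.43473645 0.22559857 0.1120268 ] [0.46138171 0.24046105 0.12550498] [0.45013954 0.23296987 0.1231827 ] [{'location': [0.4493, 0.2346, 0.1102], 'p': 0.95}]
```

View pics/w1.png

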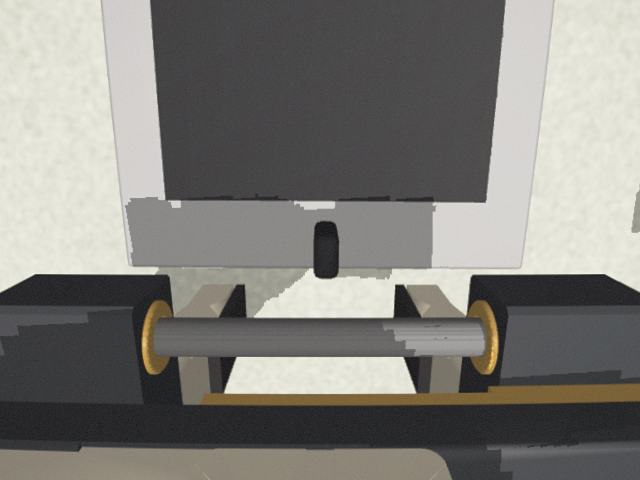

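The wrist picture shows the lug at about (326,250), between the open fingers. Its measured centre is about (0.448, 0.234), so I go down to it.

>>> step_arm([
  [0.06,0.0015,0.004,0.05,0],
  [0.06,0.0015,0.004,0.08,0],
  [0.06,0.0015,0.004,0.091,0],
  [0.0,0.0015,0.004,0.091,0],
  [0.0,0.0015,0.004,0.091,0],
], newtons=10)

```text
time_s: 3.0
tcp_pos: [0.4484, 0.2348, 0.1125]
eef_rot: [-179.9, -0.1, -2.9]
contact_force: [-0.7, 0.6, 0.0]
gripper_width: 0.0453
```

>>> step_arm([
  [0.0,0,0,0,0],
  [0.0,0,0,0,0],
], newtons=10)

```text
time_s: 3.25
tcp_pos: [0.4481, 0.2342, 0.112]
eef_rot: [-179.9, -0.1, -3.0]
contact_force: [0.2, 0.1, -0.1]
gripper_width: 0.0259
```

>>> step_arm([
  [0.0,0,0,0,0],
  [0.0,0,0,0,0],
], newtons=10)

```text
time_s: 3.5
tcp_pos: [0.448, 0.2348, 0.1116]
eef_rot: [-179.9, -0.0, -3.0]
contact_force: [-1.7, 3.6, 1.9]
gripper_width: 0.0141
```

```bash
python3 - <<'E'
from h import *
# arc in tool x,z (tool x = case x), relative to grip at theta=0
a0=np.arctan2(.0355,-.16) ; R=np.hypot(.0355,.16)
for t in np.arange(0,1.86,.1):
    print(round(t,2), round(R*np.cos(a0-t)+.16,4), round(-(R*np.sin(a0-t)-.0355),4))
E
```

```text
0.0 -0.0 0.0
0.1 0.0043 -0.0158
0.2 0.0102 -0.0311
0.3 0.0176 -0.0457
0.4 0.0265 -0.0595
0.5 0.0366 -0.0724
0.6 0.048 -0.0841
0.7 0.0605 -0.0947
0.8 0.074 -0.104
0.9 0.0884 -0.1119
1.0 0.1034 -0.1183
1.1 0.1191 -0.1232
1.2 0.1351 -0.1265
1.3 0.1514 -0.1282
1.4 0.1678 -0.1282
1.5 0.1841 -0.1266
1.6 0.2002 -0.1234
1.7 0.2158 -0.1186
1.8 0.2309 -0.1122
```

>>> step_arm([
  [0.0,0.004,0,-0.016,0],
  [0.0,0.01,0,-0.031,0],
  [0.0,0.0175,0,-0.0455,0],
  [0.0,0.0265,0,-0.0595,0],
  [0.0,0.0365,0,-0.0725,0],
], newtons=10)

```text
time_s: 4.12
tcp_pos: [0.4843, 0.2326, 0.1841]
eef_rot: [-179.9, 0.0, -3.0]
contact_force: [-0.6, 5.0, -4.0]
gripper_width: 0.0142
```

>>> step_arm([
  [0.0,0.0115,0,-0.0115,0],
  [0.0,0.024,0,-0.022,0],
  [0.0,0.0375,0,-0.0315,0],
  [0.0,0.052,0,-0.0395,0],
  [0.0,0.067,0,-0.046,0],
])

```text
time_s: 4.75
tcp_pos: [0.5515, 0.2287, 0.23]
eef_rot: [-180.0, 0.0, -3.0]
contact_force: [-0.5, 3.8, -2.4]
gripper_width: 0.014
```

>>> step_arm([
  [0.0,0.0155,0,-0.005,0],
  [0.0,0.0315,0,-0.008,0],
  [0.0,0.048,0,-0.01,0],
  [0.0,0.0645,0,-0.01,0],
  [0.0,0.0805,0,-0.0085,0],
])

```text
time_s: 5.38
tcp_pos: [0.6327, 0.2239, 0.2382]
eef_rot: [180.0, 0.0, -3.0]
contact_force: [-0.7, -0.3, 0.2]
gripper_width: 0.0139
```

>>> step_arm([
  [0.0,0.016,0,0.003,0],
  [0.0,0.0315,0,0.008,0],
  [0.0,0.044,0,0.0125,0],
  [0.0,0.044,0,0.0125,0],
])

```text
time_s: 5.88
tcp_pos: [0.6767, 0.2214, 0.2248]
eef_rot: [179.9, 0.0, -3.0]
contact_force: [0.8, -4.0, 1.1]
gripper_width: 0.014
```

```bash
python3 - <<'E'
from h import *
s=r.get_state(); print(s['tcp_pos'],s['contact_force'],s['gripper_width'])
c=capture('scene'); save(c,'s2')
E
```

```text
[0.67672165 0.22135071 0.22481386] [ 0.83545214 -4.04770609  1.0692226 ] 0.01400523388746466
```

View pics/s2.png

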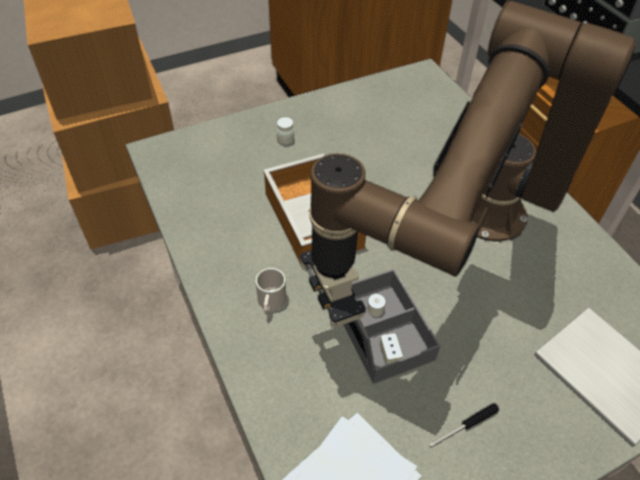

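The scene picture shows the lid past vertical, with the amplifier at (391,347) in the +y cell and the pack at (376,305) in the other. I release the lid.

>>> step_arm([
  [0.04,0,0,0,0],
  [0.04,0,0,0,0],
  [0.04,0,0,0,0],
  [0.04,0,0,-0.03,0],
  [0.04,0,0,-0.07,0],
])

```text
time_s: 6.55
tcp_pos: [0.6748, 0.2222, 0.2954]
eef_rot: [179.9, 0.1, -2.9]
contact_force: [0.2, 0.1, 0.9]
gripper_width: 0.0399
```

>>> step_arm([
  [0.06,-0.06,0,-0.03,0],
  [0.06,-0.12,0,-0.03,0],
  [0.06,-0.18,0,-0.03,0],
  [0.06,-0.23,0,-0.03,0],
  [0.06,-0.23,0,-0.03,0],
])

```text
time_s: 7.18
tcp_pos: [0.443, 0.2341, 0.3273]
eef_rot: [-179.8, -0.1, -2.8]
contact_force: [0.5, 0.5, 0.5]
gripper_width: 0.0597
```

```bash
python3 - <<'E'
from h import *
for cam in ['top','scene','wrist']:
    c=capture(cam); save(c,cam+'3'); P,u,v=pts(c)
    for n in ['module_mid','pack_mid','lid_grip']:
        print(cam,n,[(np.round(d['location'],3),round(d['p'],2)) for d in spotter.tip_of(cam,n)][:2])
    for d in spotter.regions_of(cam,'module_mid')[:1]:
        m=d['mask']; Q,uu,vv=pts(c,m); t=abs(Q[:,2]-.05)<.006
        print(cam,d['p'],m.sum(),t.sum(),Q[:,2].min(),Q[:,2].max())
        if t.sum()>20:print(cv2.minAreaRect((Q[t,:2]*1000).astype(np.float32)),np.median(Q[t,2]))
E
```

```text
top module_mid [(array([ 0.471,  0.554, -0.002]), 0.61), (array([0.538, 0.298, 0.028]), 0.45)]
top pack_mid [(array([0.508, 0.166, 0.03 ]), 0.52)]
top lid_grip [(array([0.699, 0.219, 0.211]), 0.82), (array([0.539, 0.296, 0.029]), 0.4)]
scene module_mid [(array([0.535, 0.302, 0.023]), 0.73)]
scene pack_mid [(array([0.503, 0.166, 0.026]), 0.82)]
scene lid_grip [(array([0.7  , 0.218, 0.211]), 0.66), (array([0.535, 0.3  , 0.025]), 0.29)]
scene 0.82 510 383 0.00100375729020441 0.06030046204184503
((537.6682739257812, 303.3929748535156), (72.58353424072266, 40.85911560058594), 76.89930725097656) 0.0493800250071843
wrist module_mid [(array([0.539, 0.306, 0.025]), 0.66)]
wrist pack_mid [(array([0.502, 0.164, 0.028]), 0.76)]
wrist lid_grip []
wrist 0.67 5231 0 -0.003186800035598125 0.1004560612651278
```

View pics/wrist3.png

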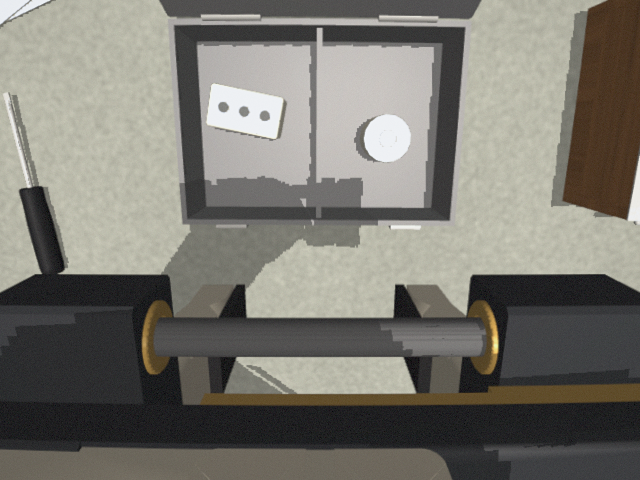

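View pics/top3.png

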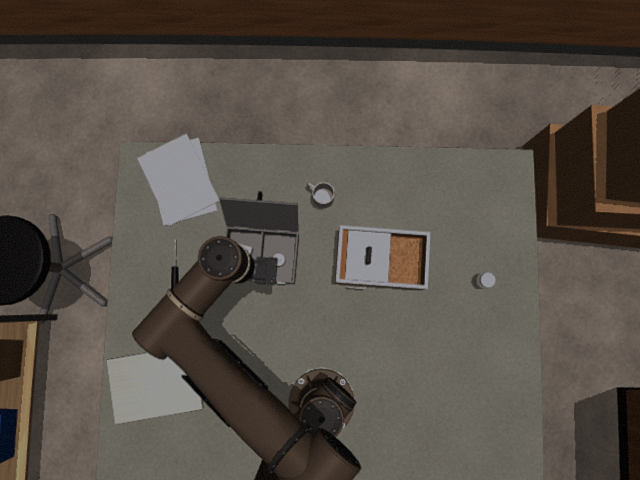

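View pics/scene3.png

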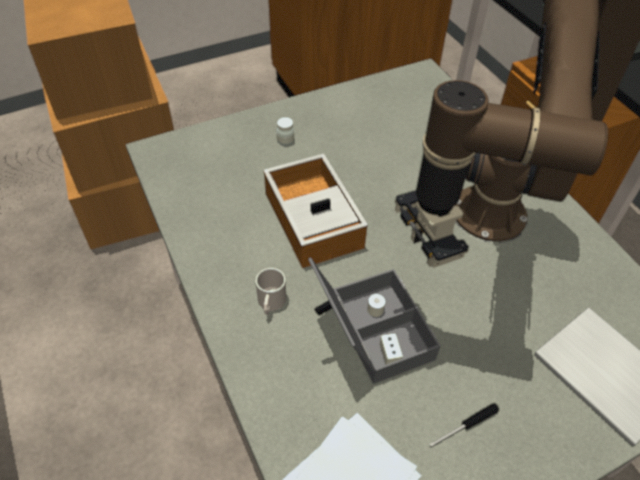

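The lid rests at its stop, with its lug near (0.70, 0.219, 0.211), which fits 1.95 rad. In the wrist picture the amplifier is at (245,110), turned slightly in its cell. I refine its pose from that view.

```bash
python3 - <<'E'
from h import *
c=capture('wrist'); P,u,v=pts(c)
b=np.hypot(P[:,0]-.538,P[:,1]-.303)<.06
print(np.histogram(P[b,2],bins=np.arange(-.01,.11,.006)))
g=c['image'].astype(int).min(2)
s=b&(P[:,2]>.042)&(P[:,2]<.058)
print(s.sum(),np.median(P[s],0)); (ctr,wh,a)=cv2.minAreaRect((P[s,:2]*1000).astype(np.float32)); print(ctr,wh,a)
E
```

```text
(array([   0,   37, 6848,  123,  130,  140,  147,  148,  157, 2712,  695,
        157,  156,  295,  255,    0,    0,    0,    0]), array([-0.01 , -0.004,  0.002,  0.008,  0.014,  0.02 ,  0.026,  0.032,
        0.038,  0.044,  0.05 ,  0.056,  0.062,  0.068,  0.074,  0.08 ,
        0.086,  0.092,  0.098,  0.104]))
3514 [0.53715941 0.3022938  0.04915313]
(539.3699340820312, 307.43695068359375) (91.77645874023438, 69.10527038574219) 87.5540542602539
```

```bash
python3 - <<'E'
from h import *
c=capture('wrist'); P,u,v=pts(c)
s=(np.hypot(P[:,0]-.538,P[:,1]-.303)<.055)&(P[:,2]>.045)&(P[:,2]<.054)
m=np.zeros((480,640),np.uint8); m[v[s],u[s]]=1
m=cv2.morphologyEx(m,cv2.MORPH_OPEN,np.ones((5,5),np.uint8))
n,l,st,_=cv2.connectedComponentsWithStats(m); k=1+st[1:,4].argmax(); s&=l[v,u]==k
print(s.sum(),cv2.minAreaRect((P[s,:2]*1000).astype(np.float32)),P[s].mean(0))
plan(.538,.3025,.2,-13)
E
```

```text
3101 ((536.771728515625, 298.8315734863281), (69.81405639648438, 40.322635650634766), 75.32635498046875) [0.53661203 0.29831122 0.04912954]
d [ 0.0885 -0.0732  0.1258  0.175 ] dist 0.1703 t 8.025
```

The open lid leans up close behind the rim. Gripped where it stands (about 16 mm towards the hinge), the gripper's wide body would hit the lid. First I'll nudge the amplifier towards the front wall with closed fingers, at jaw yaw -3°, where the body reaches only 39 mm in x.

```bash
python3 - <<'E'
from h import *
plan(.575,.299,.15,-2.9)
E
```

```text
d [ 0.1256 -0.0717  0.1758 -0.0013] dist 0.2276 t 8.025
```

>>> step_arm([
  [0.0,0.1255,-0.0715,0.176,0],
  [0.0,0.1255,-0.0715,0.176,0],
  [0.0,0.1255,-0.0715,0.176,0],
  [0.0,0.1255,-0.0715,0.176,0],
  [0.0,0.1255,-0.0715,0.176,0],
])

```text
time_s: 8.65
tcp_pos: [0.5746, 0.2982, 0.1456]
eef_rot: [179.7, 0.3, -3.0]
contact_force: [-0.1, 0.4, 0.1]
gripper_width: 0.0155
```

>>> step_arm([
  [0.0,0,0,0,0],
  [0.0,0,0,0,0],
])

```text
time_s: 8.9
tcp_pos: [0.5749, 0.2992, 0.1517]
eef_rot: [-179.9, -0.1, -2.9]
contact_force: [-0.7, -0.1, 0.5]
gripper_width: 0.0009
```

```bash
python3 - <<'E'
from h import *
plan(.575,.299,.043,-2.9)
c=capture('wrist'); save(c,'w4')
E
```

```text
d [ 1.000e-04  2.000e-04  1.087e-01 -8.000e-04] dist 0.1087 t 8.9
```

View pics/w4.png

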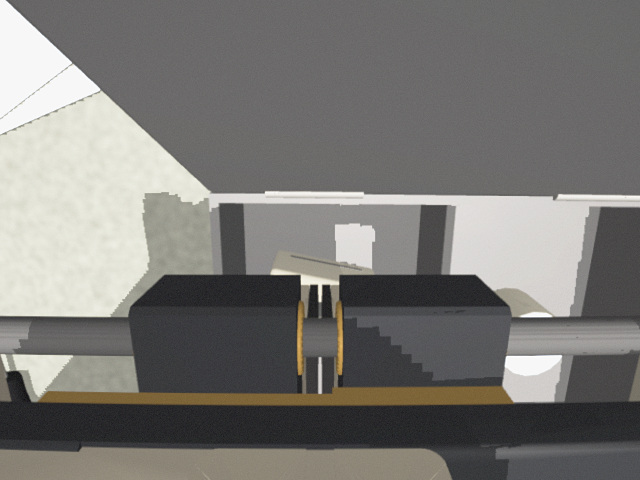

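The wrist picture shows the closed fingers, with the amplifier's far edge showing above them around (275-370, 252-270). Before descending I check numerically that the tips clear that edge.

```bash
python3 - <<'E'
from h import *
c=capture('wrist'); P,u,v=pts(c)
s=(abs(P[:,2]-.049)<.005)&(abs(P[:,0]-.55)<.05)&(abs(P[:,1]-.30)<.05)
m=np.zeros((480,640),np.uint8); m[v[s],u[s]]=1
n,l,st,_=cv2.connectedComponentsWithStats(m); k=1+st[1:,4].argmax(); s&=l[v,u]==k
Q=P[s]; print(s.sum())
for y in np.arange(.26,.345,.01):
    t=abs(Q[:,1]-y)<.004
    if t.sum(): print(round(y,2),t.sum(),Q[t,0].min().round(4),Q[t,0].max().round(4))
R=c['pose'];print(np.round(R,3))
E
```

```text
591
0.29 72 0.5521 0.5558
0.3 196 0.5314 0.5585
0.31 105 0.5534 0.5612
0.32 86 0.5602 0.564
0.33 28 0.5607 0.5639
[[-0.052 -0.965 -0.256  0.644]
 [-0.999  0.05   0.014  0.294]
 [-0.001  0.256 -0.967  0.29 ]
 [ 0.     0.     0.     1.   ]]
```

>>> step_arm([
  [0.0,0.001,0,0.05,0],
  [0.0,0.001,0,0.085,0],
  [0.0,0.001,0,0.1,0],
  [0.0,0.001,0,0.105,0],
  [0.0,0.001,0,0.105,0],
], newtons=10)

```text
time_s: 9.62
tcp_pos: [0.5765, 0.2993, 0.046]
eef_rot: [-179.9, -0.1, -2.9]
contact_force: [0.3, -0.6, 0.3]
gripper_width: 0.0007
```

>>> step_arm([
  [0.0,-0.003,0,0.003,0],
  [0.0,-0.007,0,0.006,0],
  [0.0,-0.013,0,0.007,0],
  [0.0,-0.019,0,0.007,0],
  [0.0,-0.025,0,0.007,0],
])

```text
time_s: 10.25
tcp_pos: [0.5505, 0.3002, 0.0379]
eef_rot: [-180.0, -0.0, -3.0]
contact_force: [0.5, 0.0, 0.8]
gripper_width: -0.0001
```

>>> step_arm([
  [0.0,-0.006,0,0,0],
  [0.0,-0.012,0,0,0],
  [0.0,-0.018,0,0,0],
  [0.0,-0.022,0,0,0],
  [0.0,-0.022,0,0,0],
])

```text
time_s: 10.88
tcp_pos: [0.5283, 0.3011, 0.0376]
eef_rot: [180.0, 0.0, -3.0]
contact_force: [-0.5, 0.4, 0.8]
gripper_width: 0.0003
```

>>> step_arm([
  [0.0,0.006,0,0,0],
  [0.0,0.006,0,-0.05,0],
  [0.0,0.006,0,-0.11,0],
  [0.06,-0.05,0,-0.17,0],
  [0.06,-0.1,0,-0.2,0],
])

```text
time_s: 11.5
tcp_pos: [0.4412, 0.3059, 0.231]
eef_rot: [-180.0, -0.0, -3.1]
contact_force: [-0.6, 1.8, 0.5]
gripper_width: 0.0153
```

>>> step_arm([
  [0.075,-0.03,0,-0.02,0.18],
  [0.075,-0.03,0,-0.02,0.36],
  [0.075,-0.03,0,-0.02,0.54],
])

```text
time_s: 11.88
tcp_pos: [0.411, 0.3075, 0.25]
eef_rot: [-179.9, 0.0, -34.2]
contact_force: [-0.0, 0.3, -0.3]
gripper_width: 0.0449
```

```bash
cat >> h.py <<'E'
def mod(cam,name):
    c=capture(cam); save(c,name); P,u,v=pts(c)
    s=(abs(P[:,0]-.515)<.08)&(abs(P[:,1]-.3)<.062)&(P[:,2]>.043)&(P[:,2]<.056)
    m=np.zeros((480,640),np.uint8); m[v[s],u[s]]=1
    m=cv2.morphologyEx(m,cv2.MORPH_OPEN,np.ones((5,5) if cam=='wrist' else (2,2),np.uint8))
    n,l,st,_=cv2.connectedComponentsWithStats(m); k=1+st[1:,4].argmax(); s&=l[v,u]==k
    print(cam,s.sum(),cv2.minAreaRect((P[s,:2]*1000).astype(np.float32)),P[s].mean(0),[(d['location'],d['p']) for d in spotter.tip_of(cam,'module_mid')[:2]])
E
python3 - <<'E'
from h import *
mod('wrist','w5'); mod('scene','s5'); print(r.get_state()['tcp_pos'],r.get_state()['eef_rot'])
E
```

```text
wrist 4591 ((496.6383972167969, 298.90472412109375), (70.47952270507812, 40.479244232177734), 86.95891571044922) [0.49632737 0.29809096 0.04916208] [([0.4978, 0.3053, 0.026], 0.6)]
scene 336 ((496.2493896484375, 302.89599609375), (71.27728271484375, 42.38502883911133), 88.66720581054688) [0.4971664  0.30486906 0.04931012] [([0.6996, 0.2233, 0.2107], 0.45)]
[0.41137096 0.30726691 0.24916642] [ 1.79978343e+02  5.37536243e-03 -3.36795779e+01]
```

View pics/w5.png

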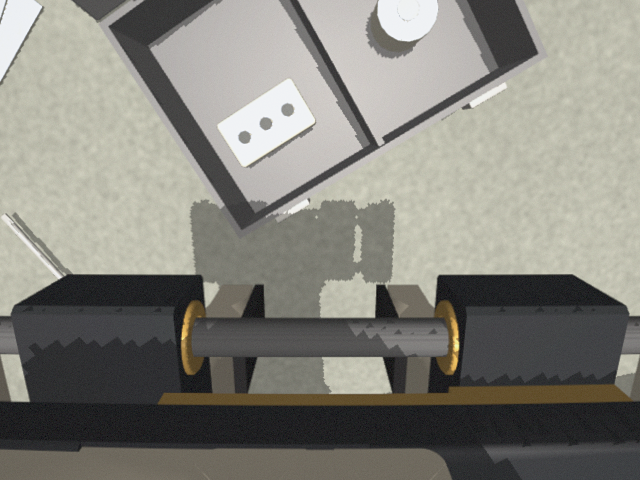

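View pics/s5.png

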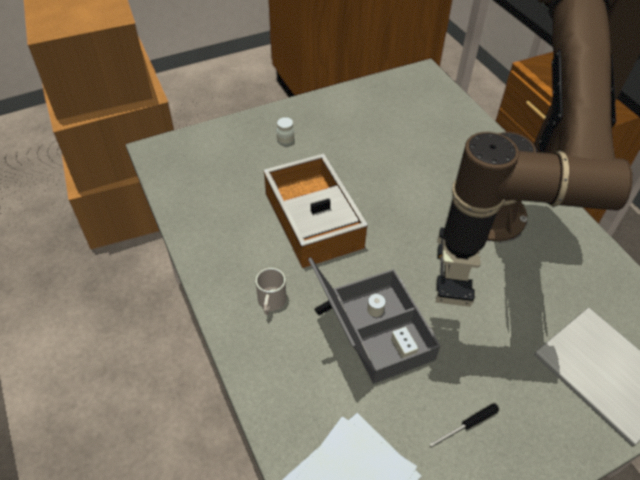

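The nudge worked: the amplifier is squared up at about (0.4965, 0.3005) with yaw -3°, seen at (267,123) in the wrist picture. It is still upright and the lid is still open.

```bash
python3 - <<'E'
from h import *
plan(.4965,.3005,.15,-93)
E
```

```text
d [ 0.0746 -0.0416  0.0992  1.0353] dist 0.1309 t 12.075
```

>>> step_arm([
  [0.06,0.037,-0.021,0.04,0.186],
  [0.06,0.0745,-0.0415,0.06,0.372],
  [0.06,0.0745,-0.0415,0.07,0.558],
  [0.06,0.0745,-0.0415,0.08,0.744],
  [0.06,0.0745,-0.0415,0.09,0.93],
])

```text
time_s: 12.7
tcp_pos: [0.4966, 0.2999, 0.1583]
eef_rot: [180.0, -0.0, -87.4]
contact_force: [0.7, -0.1, -0.2]
gripper_width: 0.06
```

>>> step_arm([
  [0.06,0,0,0.005,0.105],
  [0.06,0,0,0.005,0.105],
])

```text
time_s: 12.95
tcp_pos: [0.4962, 0.2999, 0.1536]
eef_rot: [179.9, -0.1, -93.0]
contact_force: [0.5, -1.1, 0.2]
gripper_width: 0.0597
```

```bash
python3 - <<'E'
from h import *
print(r.get_state()['eef_rot'],r.get_state()['gripper_width'],r.get_state()['joints'])
plan(.4965,.3005,.039,-93)
E
```

```text
[ 1.79943385e+02 -6.87284801e-02 -9.30161641e+01] 0.059716300160747665 [ 5.04618055e+01  1.60925115e+01 -1.86527905e+01 -5.58592041e-03
 -5.53436235e+01 -5.34748235e+01]
d [-0.0007 -0.0003  0.1146 -0.0003] dist 0.1146 t 12.95
```

>>> step_arm([
  [0.06,0,0,0.05,0],
  [0.06,0,0,0.09,0],
  [0.06,0,0,0.108,0],
  [0.06,0,0,0.114,0],
  [0.03,0,0,0.114,0],
])

```text
time_s: 13.58
tcp_pos: [0.4965, 0.3004, 0.0406]
eef_rot: [-180.0, 0.0, -93.1]
contact_force: [0.4, 0.7, 0.0]
gripper_width: 0.0545
```

>>> step_arm([
  [0.03,0,0,0,0],
  [0.03,0,0,0,0],
  [0.03,0,0,0,0],
  [0.03,0,0,0,0],
], newtons=20)

```text
time_s: 14.08
tcp_pos: [0.4967, 0.3008, 0.0414]
eef_rot: [-179.9, 0.1, -93.2]
contact_force: [-1.2, 0.0, 6.8]
gripper_width: 0.0398
```

>>> step_arm([
  [0.03,0,0,-0.02,0],
  [0.03,0,0,-0.05,0],
  [0.03,0,0,-0.1,0],
  [0.03,0,0,-0.15,0],
  [0.03,0,0,-0.17,0],
])

```text
time_s: 14.7
tcp_pos: [0.4969, 0.3009, 0.2137]
eef_rot: [-179.8, 0.2, -93.2]
contact_force: [-0.4, 0.2, -2.1]
gripper_width: 0.0399
```

```bash
python3 - <<'E'
from h import *
print(r.get_state()['gripper_width'])
c=capture('scene'); save(c,'s6'); c=capture('wrist'); save(c,'w6')
E
```

```text
0.0398850028914661
```

View pics/s6.png

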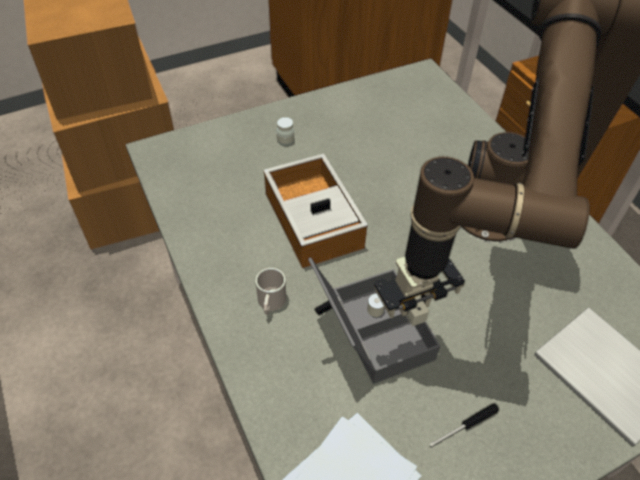

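View pics/w6.png

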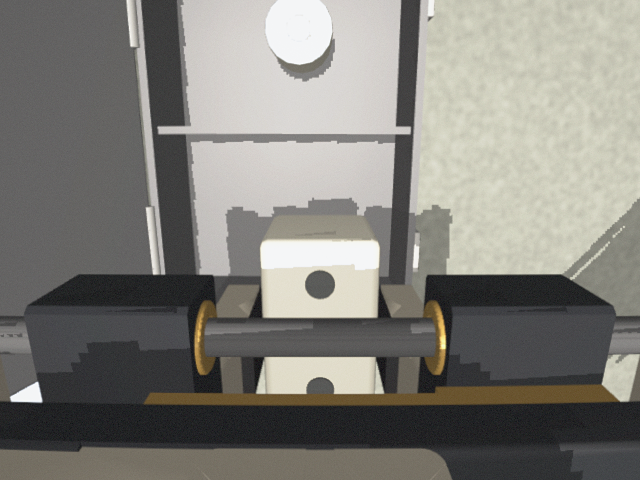

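The amplifier is gripped level, at 39.9 mm opening, and clear of the case. The pack is still in its cell. I carry it to the bay.

```bash
python3 - <<'E'
from h import *
plan(.510,-.291,.2,-93.3)
E
```

```text
d [ 0.5903 -0.0461  0.0129  0.0018] dist 0.5923 t 14.8
```

>>> step_arm([
  [0.03,0.03,-0.002,0,0],
  [0.03,0.08,-0.006,0,0],
  [0.03,0.14,-0.011,0,0],
  [0.03,0.2,-0.016,0,0],
  [0.03,0.26,-0.02,0,0],
])

```text
time_s: 15.42
tcp_pos: [0.5, 0.0367, 0.2086]
eef_rot: [179.9, -0.1, -93.2]
contact_force: [0.5, -0.4, -1.8]
gripper_width: 0.0401
```

>>> step_arm([
  [0.03,0.06,-0.005,0,0],
  [0.03,0.12,-0.01,0,0],
  [0.03,0.18,-0.015,0,0],
  [0.03,0.23,-0.018,0,0],
  [0.03,0.27,-0.021,0,0],
])

```text
time_s: 16.05
tcp_pos: [0.5053, -0.2336, 0.2083]
eef_rot: [179.8, 0.0, -93.3]
contact_force: [1.2, 0.9, -1.9]
gripper_width: 0.0397
```

>>> step_arm([
  [0.03,0.03,-0.003,0,0],
  [0.03,0.055,-0.005,0.01,0],
  [0.03,0.06,-0.005,0.013,0],
  [0.03,0.06,-0.005,0.013,0],
])

```text
time_s: 16.55
tcp_pos: [0.5078, -0.2915, 0.1959]
eef_rot: [179.8, 0.0, -93.3]
contact_force: [-0.1, 0.6, -2.0]
gripper_width: 0.0397
```

```bash
python3 - <<'E'
from h import *
s=r.get_state(); print(s['gripper_width'],s['eef_rot'])
plan(.510,-.291,.067,-93.3)
c=capture('wrist'); save(c,'w7'); P,u,v=pts(c)
c=capture('scene'); save(c,'s7')
c=capture('top'); save(c,'t7')
for cam in ['wrist','scene','top']: 
  for n in ['bay_floor','hatch_grip','locker']: print(cam,n,[(d['location'],d['p']) for d in spotter.tip_of(cam,n)[:2]])
E
```

```text
0.03968567745918706 [ 1.79849279e+02  3.90616845e-02 -9.32741861e+01]
d [-0.0006 -0.0022  0.1289  0.0005] dist 0.1289 t 16.55
wrist bay_floor []
wrist hatch_grip []
wrist locker []
scene bay_floor [([0.5115, -0.2834, 0.0297], 0.86), ([0.7401, 0.0086, -0.0006], 0.27)]
scene hatch_grip [([0.5175, -0.1489, 0.1143], 0.63)]
scene locker [([0.515, -0.202, 0.0035], 0.74), ([0.7435, 0.0113, 0.0013], 0.24)]
top bay_floor [([0.5127, -0.2782, 0.0298], 0.83)]
top hatch_grip [([0.5183, -0.1536, 0.1128], 0.75), ([0.6992, 0.2205, 0.2116], 0.68)]
top locker []
```

View pics/w7.png

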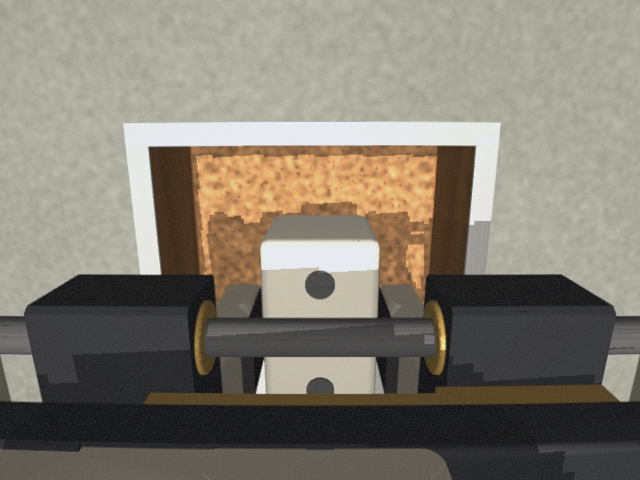

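View pics/s7.png

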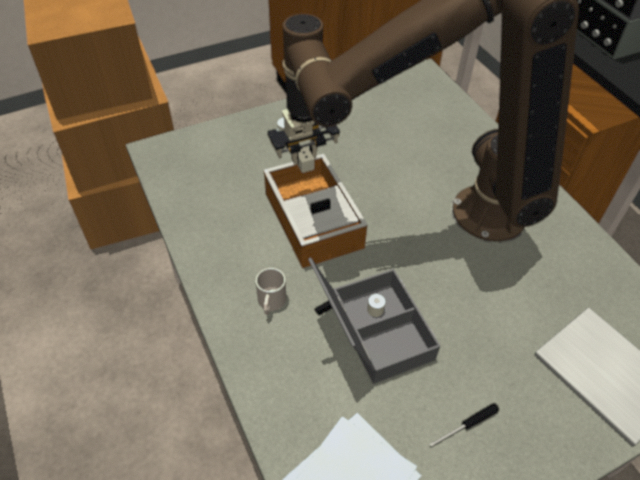

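The wrist picture shows the amplifier centred over the bay. The end frame is at row 135, the side rims are symmetric, and the hatch is clear. I go down and slow near the floor.

>>> step_arm([
  [0.03,0,-0.002,0.04,0],
  [0.03,0,-0.002,0.08,0],
  [0.03,0,-0.002,0.105,0],
  [0.03,0,-0.002,0.115,0],
  [0.03,0,-0.002,0.12,0],
])

```text
time_s: 17.77
tcp_pos: [0.5114, -0.2917, 0.0774]
eef_rot: [-180.0, -0.0, -93.2]
contact_force: [0.1, -0.2, -2.0]
gripper_width: 0.0398
```

>>> step_arm([
  [0.03,0,0,0.003,0],
  [0.03,0,0,0.005,0],
  [0.03,0,0,0.006,0],
  [0.03,0,0,0.006,0],
])

```text
time_s: 18.27
tcp_pos: [0.5112, -0.2916, 0.0716]
eef_rot: [-180.0, -0.0, -93.2]
contact_force: [-0.4, 0.3, -2.3]
gripper_width: 0.0397
```

>>> step_arm([
  [0.03,0,0,0.002,0],
  [0.03,0,0,0.003,0],
  [0.03,0,0,0.004,0],
  [0.03,0,0,0.004,0],
])

```text
time_s: 18.77
tcp_pos: [0.511, -0.2915, 0.0671]
eef_rot: [180.0, 0.0, -93.2]
contact_force: [0.1, 0.8, -1.5]
gripper_width: 0.0398
```

>>> step_arm([
  [0.03,0,0,0.001,0],
  [0.03,0,0,0.001,0],
  [0.03,0,0,0.002,0],
  [0.03,0,0,0.002,0],
])

```text
time_s: 19.27
tcp_pos: [0.5112, -0.2916, 0.0664]
eef_rot: [-180.0, -0.0, -93.2]
contact_force: [-3.6, 1.8, 7.8]
gripper_width: 0.0398
```

The floor contact is felt at 8 N, so I release and rise.

>>> step_arm([
  [0.06,0,0,-0.001,0],
  [0.06,0,0,-0.001,0],
  [0.06,0,0,-0.001,0],
  [0.06,0,0,-0.02,0],
  [0.06,0,0,-0.06,0],
])

```text
time_s: 19.9
tcp_pos: [0.5098, -0.2912, 0.1241]
eef_rot: [179.8, 0.0, -93.2]
contact_force: [0.9, 0.4, -0.2]
gripper_width: 0.0602
```

>>> step_arm([
  [0.06,-0.02,0,-0.05,0],
  [0.06,-0.06,0,-0.1,0],
  [0.06,-0.11,0,-0.13,0],
  [0.06,-0.14,0,-0.13,0],
  [0.06,-0.14,0,-0.13,0],
])

```text
time_s: 20.52
tcp_pos: [0.5191, -0.15, 0.2559]
eef_rot: [-179.9, 0.0, -93.1]
contact_force: [0.4, 1.2, -0.7]
gripper_width: 0.0599
```

```bash
python3 - <<'E'
from h import *
s=r.get_state(); print(s['gripper_width'],s['eef_rot'],s['contact_force'],s['tcp_pos'])
c=capture('wrist'); save(c,'w8'); P,u,v=pts(c)
for lo,hi,cx,cy,rd,n in [(.068,.082,.511,-.291,.06,'mod'),(.125,.14,.516,-.151,.06,'lug'),(.093,.1015,.516,-.151,.15,'hatch')]:
    t=(P[:,2]>lo)&(P[:,2]<hi)&(abs(P[:,0]-cx)<rd)&(abs(P[:,1]-cy)<rd)
    m=np.zeros((480,640),np.uint8); m[v[t],u[t]]=1; m=cv2.morphologyEx(m,cv2.MORPH_OPEN,np.ones((5,5),np.uint8))
    nn,l,st,_=cv2.connectedComponentsWithStats(m)
    if nn>1:
        t&=l[v,u]==1+st[1:,4].argmax(); print(n,t.sum(),cv2.minAreaRect((P[t,:2]*1000).astype(np.float32)),np.median(P[t,2]))
E
```

```text
0.05992876947794796 [-1.79922848e+02  2.92815508e-02 -9.30564615e+01] [ 0.35154943  1.20295327 -0.68509801] [ 0.51913431 -0.14995567  0.25590997]
mod 4417 ((511.26275634765625, -283.9958801269531), (51.74979782104492, 40.58688735961914), 86.8967056274414) 0.0743651035343294
lug 2361 ((519.178955078125, -154.7110137939453), (16.50434684753418, 59.98487854003906), 86.92086029052734) 0.132986213006271
hatch 42697 ((519.0350952148438, -155.49493408203125), (148.41372680664062, 177.8618621826172), 86.92494201660156) 0.09732606487936346
```

View pics/w8.png

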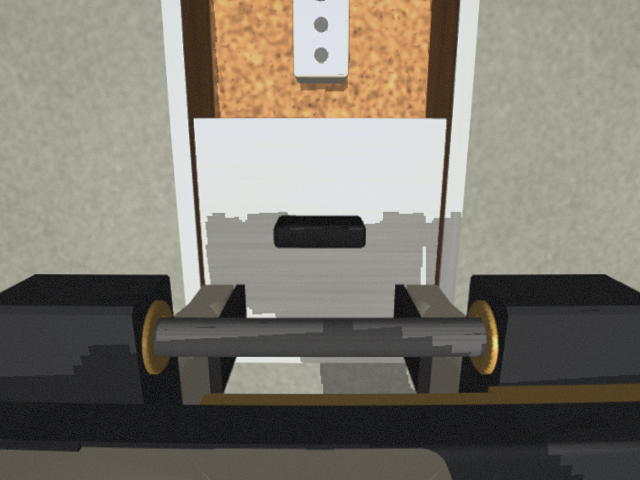

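The amplifier stands upright in the bay at (321,40), with its top at 74 mm. The hatch lug is at (320,231), centre about (0.518, -0.153). I turn the jaws to pinch the lug along y.

>>> step_arm([
  [0.06,0,0,0,-0.18],
  [0.06,0,0,0,-0.36],
  [0.06,0,0,0.01,-0.54],
  [0.06,0,0,0.02,-0.72],
  [0.06,0,0,0.04,-0.9],
], newtons=20)

```text
time_s: 21.2
tcp_pos: [0.5191, -0.1528, 0.215]
eef_rot: [-180.0, -0.0, -41.4]
contact_force: [1.0, 0.3, -0.3]
gripper_width: 0.06
```

>>> step_arm([
  [0.06,0,0,0.02,-0.18],
  [0.06,0,0,0.03,-0.36],
  [0.06,0,0,0.04,-0.54],
  [0.06,0,0,0.04,-0.67],
  [0.06,0,0,0.04,-0.67],
])

```text
time_s: 21.82
tcp_pos: [0.5186, -0.1526, 0.1747]
eef_rot: [180.0, 0.1, -3.4]
contact_force: [0.5, 0.7, -0.1]
gripper_width: 0.0601
```

```bash
python3 - <<'E'
from h import *
s=r.get_state(); print(s['eef_rot'],s['joints'])
plan(.518,-.153,.124,-3.1)
E
```

```text
[ 1.79983932e+02  7.19613346e-02 -3.36683243e+00] [ 4.38755581e+00  1.13748214e+01 -2.19803812e+01  7.43073075e-03
 -5.67182689e+01  8.22415402e+01]
d [-0.0006  0.0004  0.0507 -0.0047] dist 0.0507 t 21.825
```

>>> step_arm([
  [0.06,0,0,0.03,0],
  [0.06,0,0,0.045,0],
  [0.06,0,0,0.05,0],
  [0.0,0,0,0.05,0],
  [0.0,0,0,0.05,0],
], newtons=15)

```text
time_s: 22.45
tcp_pos: [0.5194, -0.1518, 0.126]
eef_rot: [180.0, -0.1, -3.3]
contact_force: [-0.2, -0.0, 0.1]
gripper_width: 0.0451
```

>>> step_arm([
  [0.0,0,0,0,0],
  [0.0,0,0,0,0],
  [0.0,0,0,0,0],
  [0.0,0,0,0,0],
])

```text
time_s: 22.95
tcp_pos: [0.519, -0.1518, 0.1255]
eef_rot: [180.0, -0.0, -3.2]
contact_force: [-0.9, 1.2, 1.4]
gripper_width: 0.0157
```

>>> step_arm([
  [0.0,0,0.006,0,0],
  [0.0,0,0.016,0,0],
  [0.0,0,0.028,0,0],
  [0.0,0,0.04,0,0],
  [0.0,0,0.052,0,0],
])

```text
time_s: 23.58
tcp_pos: [0.5161, -0.2048, 0.1255]
eef_rot: [180.0, -0.0, -3.3]
contact_force: [-0.3, 1.8, 4.6]
gripper_width: 0.0156
```

>>> step_arm([
  [0.0,0,0.012,0,0],
  [0.0,0,0.024,0,0],
  [0.0,0,0.036,0,0],
  [0.0,0,0.046,0,0],
  [0.0,0,0.052,0,0],
])

```text
time_s: 24.2
tcp_pos: [0.5132, -0.2568, 0.1255]
eef_rot: [180.0, -0.0, -3.3]
contact_force: [0.7, 2.1, 5.0]
gripper_width: 0.0155
```

>>> step_arm([
  [0.0,0,0.004,0,0],
  [0.0,0,0.007,0,0],
  [0.0,0,0.01,0,0],
  [0.0,0,0.012,0,0],
  [0.0,0,0.014,0,0],
])

```text
time_s: 24.82
tcp_pos: [0.5124, -0.2704, 0.1255]
eef_rot: [180.0, -0.0, -3.3]
contact_force: [0.7, 1.8, 5.1]
gripper_width: 0.0157
```

>>> step_arm([
  [0.0,0,0.0015,0,0],
  [0.0,0,0.003,0,0],
  [0.0,0,0.0045,0,0],
  [0.0,0,0.0055,0,0],
  [0.0,0,0.0055,0,0],
])

```text
time_s: 25.45
tcp_pos: [0.5121, -0.2759, 0.1255]
eef_rot: [180.0, -0.0, -3.3]
contact_force: [0.1, -0.1, 5.5]
gripper_width: 0.0158
```

>>> step_arm([
  [0.0,0,0.001,0,0],
  [0.0,0,0.002,0,0],
  [0.0,0,0.003,0,0],
  [0.0,0,0.003,0,0],
])

```text
time_s: 25.95
tcp_pos: [0.512, -0.2785, 0.1255]
eef_rot: [180.0, -0.0, -3.3]
contact_force: [-0.6, 1.3, 5.4]
gripper_width: 0.0158
```

>>> step_arm([
  [0.0,0,0.001,0,0],
  [0.0,0,0.002,0,0],
  [0.0,0,0.002,0,0],
])

```text
time_s: 26.32
tcp_pos: [0.512, -0.2786, 0.1255]
eef_rot: [-179.9, -0.0, -3.3]
contact_force: [0.3, 11.7, 9.7]
gripper_width: 0.0159
```

>>> step_arm([
  [0.0,0,0.001,0,0],
  [0.0,0,0.002,0,0],
  [0.0,0,0.002,0,0],
])

```text
time_s: 26.7
tcp_pos: [0.5119, -0.2788, 0.1254]
eef_rot: [-179.7, -0.0, -3.3]
contact_force: [-0.4, 23.3, 13.5]
gripper_width: 0.0159
```

The hatch has stopped firmly at 127 mm of travel, which matches the measured opening. I relax the push, open the jaws and rise.

>>> step_arm([
  [0.0,0,-0.003,0,0],
  [0.0,0,-0.003,0,0],
  [0.05,0,-0.003,0,0],
  [0.05,0,-0.003,0,0],
  [0.05,0,-0.003,0,0],
])

```text
time_s: 27.32
tcp_pos: [0.5113, -0.2793, 0.1249]
eef_rot: [180.0, 0.1, -3.3]
contact_force: [0.9, -0.0, -0.4]
gripper_width: 0.0403
```

>>> step_arm([
  [0.05,0,0,-0.02,0],
  [0.05,0,0,-0.06,0],
  [0.05,0,0,-0.12,0],
  [0.05,-0.03,0,-0.16,0],
  [0.05,-0.08,0,-0.18,0],
])

```text
time_s: 27.95
tcp_pos: [0.4322, -0.2749, 0.3071]
eef_rot: [179.9, -0.1, -3.2]
contact_force: [0.1, 0.7, 0.5]
gripper_width: 0.0499
```

>>> step_arm([
  [0.05,-0.02,-0.05,0,0],
  [0.05,-0.03,-0.1,0,0],
  [0.05,-0.03,-0.15,0,0],
  [0.05,-0.03,-0.15,0,0],
  [0.05,-0.03,-0.15,0,0],
])

```text
time_s: 28.58
tcp_pos: [0.4104, -0.123, 0.3054]
eef_rot: [180.0, -0.0, -3.2]
contact_force: [-0.7, -0.3, 0.4]
gripper_width: 0.0499
```

```bash
python3 - <<'E'
from h import *
s=r.get_state(); print(s['contact_force'],s['tcp_pos'])
for cam in ['scene','top']:
    c=capture(cam); save(c,cam+'9')
    for n in ['lid_grip','hatch_grip','pack_mid','mug','jar','screwdriver']: print(cam,n,[(d['location'],d['p']) for d in spotter.tip_of(cam,n)[:2]])
    P,u,v=pts(c); t=(P[:,2]>.122)&(P[:,2]<.14)&(abs(P[:,0]-.512)<.05)&(abs(P[:,1]+.279)<.04)
    print(t.sum(),cv2.minAreaRect((P[t,:2]*1000).astype(np.float32)))
E
```

```text
[-0.68652866 -0.30379999  0.38738304] [ 0.41038707 -0.12303394  0.30535964]
scene lid_grip [([0.7017, 0.2186, 0.2119], 0.66)]
scene hatch_grip [([0.5122, -0.2783, 0.1127], 0.88)]
scene pack_mid [([0.5007, 0.1663, 0.0253], 0.61)]
scene mug [([0.7405, 0.0106, -0.0006], 0.84)]
scene jar [([0.4444, -0.5743, 0.0009], 0.78)]
scene screwdriver [([0.4725, 0.5502, -0.0044], 0.56)]
124 ((512.792724609375, -276.7090759277344), (22.232107162475586, 59.995540618896484), 87.07923889160156)
top lid_grip [([0.6965, 0.2214, 0.2113], 0.83), ([0.5216, 0.2289, 0.002], 0.38)]
top hatch_grip [([0.5087, -0.2802, 0.1151], 0.57)]
top pack_mid [([0.5075, 0.1669, 0.0272], 0.68)]
top mug [([0.7484, 0.011, -0.0003], 0.64)]
top jar [([0.4389, -0.5781, -0.0009], 0.5)]
top screwdriver [([0.4715, 0.5532, -0.0016], 0.56)]
79 ((509.5584716796875, -277.13525390625), (16.533052444458008, 59.82418441772461), 85.9283218383789)
```

View pics/scene9.png

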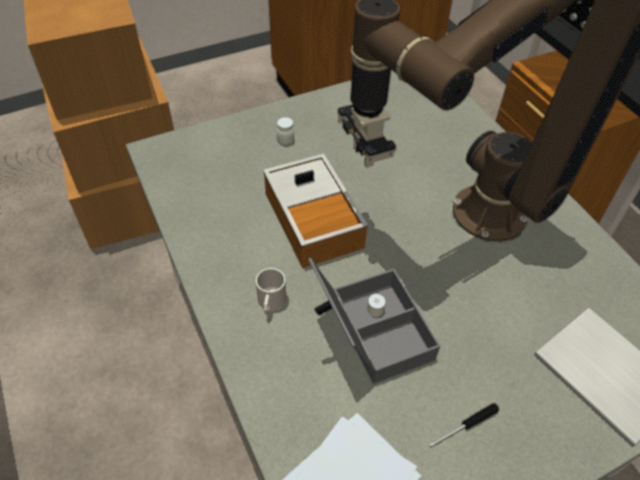

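View pics/top9.png

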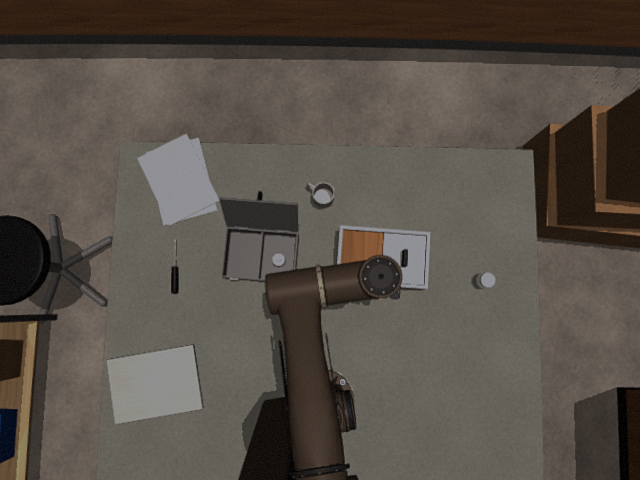

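The scene and top pictures show the lid open at its stop and the pack in its cell. The hatch is over the bay with its lug at (304,178) in scene, and the mug, jar and screwdriver are where they were. I check the end-frame gap once more up close from the wrist.

>>> step_arm([
  [0.05,-0.03,0.05,0,0],
  [0.05,-0.04,0.1,0,0],
  [0.05,-0.04,0.155,0,0],
  [0.05,-0.04,0.155,0,0],
])

```text
time_s: 29.78
tcp_pos: [0.3607, -0.2784, 0.3049]
eef_rot: [180.0, 0.1, -3.5]
contact_force: [0.4, -0.2, -0.0]
gripper_width: 0.0498
```

```bash
python3 - <<'E'
from h import *
c=capture('wrist'); save(c,'w10'); print(r.get_state()['contact_force'])
E
```

```text
[-1.14916374  0.30657535 -0.14238272]
```

View pics/w10.png

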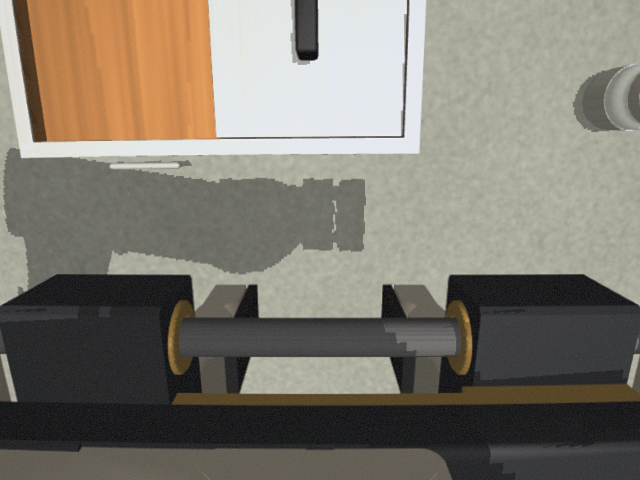

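The wrist picture shows the hatch's edge at the end frame (column ~404). Only a thin line about 3 px wide shows there, roughly what the frame's 7 mm step would give at this angle. I hand in.

```bash
python3 -c "
from h import *
print(workorder.close_job())"
```

```text
the job is handed in; nothing more can be done
None
```

The amplifier is in the locker bay with the hatch closed over it, and the job was handed in at about 30 s of the 69 s. No verdict was reported.

- **Lid:** I swung it over by its lug and released it at about 1.75 rad. It fell to its stop, and the last pictures still show it open.
- **Amplifier:** With the lid open there was no room for the gripper's body at the hinge side. I first nudged the amplifier about 40 mm towards the front wall with closed fingers, then gripped it and lifted it out. I set it down in the bay with about 8 N of contact. The wrist picture showed it upright, with its top at 74 mm against the 75 mm expected.
- **Hatch:** I slid it slowly until it stopped, after 127 mm of travel, which matches the opening I had measured. I kept pressing up to about 23 N, then let go.
- **Last checks:**
  - The hatch lug is within about 1 to 4 mm of its closed position.
  - A line about 3 px wide still shows at the end frame. I read it as the frame's step seen at an angle, but the picture alone cannot rule out a gap of 1 to 2 mm.
  - The pack is in its cell. The mug, jar and screwdriver are where they were, within the cameras' error, and nothing touches the robot.
- **Disagreements:** Camera readings for the amplifier and lug differed by about 4 to 5 mm. I used values in between and settled the last few millimetres of the set-down and the hatch by contact force.

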